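# Turn and stack the tote over the full one

## Robot

A 6-joint arm with a two-finger parallel gripper is mounted at the origin on the work surface. World frame = base frame: x ahead of the robot, y to its left, z up, the work surface at z = 0. Lengths are in mm, angles in rad, forces in N, time in s.
With the tool pointing down it reaches from about 400 to 825 mm from the base axis. Payload 7 kg.
Tool frame: the origin (TCP) lies midway between the tips of the shut fingers; the grasp point (between the pads) lies 19 mm behind it; z points along the fingers, y is the line along which they close (so a half turn about z gives the same grasp; the last joint's range is limited). The gripper opens to 88 mm and grips with 3 to 60 N. Pads are 19 mm wide; open, the fingers measure 130 mm over their backs; the gripper's body (78 mm by 193 mm) begins 47 mm behind the grasp point.
Start: joints at [-0.883, 0.359, 0.012, 0, -1.224, -0.288], TCP at [262.705, -621.757, 226.561] pointing down, gripper open.
Joint ranges: [-3.07, 3.07], [-1.43, 2.12], [-1.02, 1.25], [-3.03, 1.67], [-3.05, -0], [-3.03, 3.03]. Speed limits (rad/s): [2.39, 2.39, 3.01, 3.14, 3.14, 3.14].

## Interface

Orientations are given as a rotation vector (axis times angle).
In Python, from workcell import ctrl gives the robot as it stands. Calls block until the motion is done:
- ctrl.move_to(position, orientation): joint-space move of the TCP to a pose.
- ctrl.move_straight(position, rate=150, ori=None): straight line of the TCP; ori=None keeps the orientation; rate is the mean speed in mm/s.
- ctrl.move_joints(angles): joint-space move.
- ctrl.gripper_to(opening, newtons=None): finger opening in mm; newtons is the grip in N (None keeps the last); returns when the fingers have stopped.
- ctrl.pause(seconds).
- ctrl.solve_ik(position, orientation): joint angles nearest the present ones, or None.
- ctrl.state(): the state.
- ctrl.grab_frame(name): name is "scene" or "top" or "wrist"; returns a dict with "img" (384x512x3 uint8, red, green, blue), "z_map" (384x512 float32, mm along the optical axis (not along the pixel's ray), 0 where there is no reading), "camera_matrix" (3x3 intrinsics, pixels), "pose" (4x4, takes a point from camera to world coordinates). Camera axes: x right, y down, z forward; pixel columns grow to the right and rows downward; lengths in mm; the calibration is good to about 2 mm. A picture is of the moment at which its call begins.
A pose or a line that the arm cannot do raises ctrl.MotionError and nothing moves.
- ctrl.close_job(): hands the job in; it is judged then, once.
The state is a dict: "clock": time; "qpos": joint angles; "dq": joint speeds; "joint_efforts": joint torques, N m; "tool_pos": TCP position; "eef_rot": TCP orientation; "ft_force": force on the tool from outside, world axes, zero at the start; "wrist_torque": the same for the moment, N m; "finger_gap": finger opening in mm; "grip_force": force on a finger pad.
Only numpy, scipy, OpenCV 4.12 (cv2) and the standard library are available. Lean on these libraries where they do the work, as an engineer would, in place of code of your own. Each camera call takes 0.05 s, during which the arm holds its last target. There are 200 camera calls.

## Task

The tote fixed to the bench is full of wooden blocks, so the empty tote must stack on top of it and not nest down inside: pick the empty tote up by its bar, turn it half a turn, set its side lugs on the ledges of the full tote, and slide it along until it meets the end stops and all four lugs drop into their pockets. Press it down there with about 20 to 25 N for a second, so that it beds home and level. How far along the pockets are set has to be found by feel, gently: never may the empty tote bear on the full one with more than 40 N. Then let go of it and leave everything else on the bench where it is.

Things in the scene. Friction and masses are not known exactly. Their poses are not given: they have to be found in the camera images.
- tray: the empty grey plastic tote, loose, 0.25 to 0.5 kg: open box 212 mm long (its x), 94 mm wide (its y), 50 mm tall, walls 4 mm, a low divider along its middle, a carrying bar above and four side lugs. Origin: centre of the underside, z up. It starts with its +x end pointing roughly the reverse way of the full tote's +x, the way in which it would nest
- tray_bar (a point): centre of the empty tote's straight carrying bar, 74 mm above the underside, over the middle. The bar runs along the tote's x: 122 mm long, 16 mm thick (y), 24 mm tall; it stands clear above the 50 mm box rim, on two posts at x = +55 and -55 mm
- tray_lug (a point): centre of the underside of one lug. Four equal lugs stick out of the empty tote's long sides, flush with its underside: 14 mm long (x), 12 mm tall, reaching out to 64 mm from the middle (y), centred at x = +90 and x = -26 mm on both the +y and -y sides
- tray_front (a point): middle of the top edge of the empty tote's +x end (106 mm from its origin along x, 50 mm up)
- tote: the full grey plastic tote, fixed to the bench: open box 268 mm long (x), 150 mm wide (y), 90 mm tall, walls 5 mm (258 by 140 mm inside), wooden blocks in it up to 45 mm above the bench. Origin: centre of the underside, z up. Inside the long walls sit four aluminium ledges. Turned the wrong way, the other tote's lugs pass between the ledges and it sinks onto the blocks
- tote_ledge (a point): mean pocket place of one ledge (x = +90, y = +62 mm). Ledges on both sides at x = 90+s and -26+s mm; s, -12 to +12 mm, is common, fixed, unmeasured. They stick in to 54 mm from the middle (y). Each, towards +x: flat run 30 mm long, 83 mm above the tote's underside; pocket 17 mm long, floor at 78 mm; upright end stop 5 mm thick, top at 92 mm
- tote_seat (a point): mean place of the stacked tote's origin: over the middle, 78 mm above the full tote's origin. Home, with both +x ends the same way, the empty tote's origin is here in y and z and at s (1.5 mm play either way) along the full tote's x. On the flat runs it stands 5 mm higher; the lugs meet the end stops at s + 1.5 mm
- block: loose wooden block, 36 mm cube; leave it alone
- stick: loose white round glue stick, 28 mm across, 85 mm tall, standing; leave it alone
- paintcan: loose small paint can, 72 mm across, 90 mm tall; leave it alone
- cup: loose plastic cup, 72 mm across, 90 mm tall; leave it alone
- tape: loose cardboard ring, 90 mm across, 25 mm tall, lying flat; leave it alone
- hammer: loose hammer lying on the bench; leave it alone
- brush: loose brush lying on the bench; leave it alone

How it is judged (in metres and radians):
On the way, in this order (a step that is already met when the one before it is completed fails the run):
1. the empty tote is lifted off the bench (height (world z) of tray above 0.04 m), for 0.1 s.
2. turned half round, it is lowered among the ledges of the full tote (x of tray_front in the frame of tote above 0.05 m and z of tray in the frame of tote between 0.074 and 0.096 m and x of tray in the frame of tote between -0.04 and 0.03 m and y of tray in the frame of tote between -0.015 and 0.015 m), for 0.1 s.
3. with its lugs down in the pockets it is pressed home with more than 14 N (x of tray_front in the frame of tote above 0.05 m and z of tray in the frame of tote between 0.0745 and 0.0805 m and contact force between tray and tote above 14 N), for 0.3 s.
At the end, for the whole second after the job is handed in: the empty tote stands stacked on the full one, +x ends the same way, all four lugs down in their pockets: its origin 78 mm above the full tote's (75.5 to 80.5), within 17 mm of its middle lengthwise and 10 mm sideways, long axes within 0.06 rad, tilted less than 0.025 rad, at rest (x of tray_front in the frame of tote above 0.05 m and z of tray in the frame of tote between 0.0755 and 0.0805 m and x of tray in the frame of tote between -0.017 and 0.017 m and y of tray in the frame of tote between -0.01 and 0.01 m and angle between the x axis of tray and the x axis of tote, either way round below 0.06 rad and angle between tray's own z axis and vertical below 0.025 rad and linear speed of tray below 0.01 m/s and angular speed of tray below 0.05 rad/s); the robot touches nothing.
It fails at once if the empty tote bears on the full one with more than 40 N (contact force between tray and tote above 40 N).
It fails at once if another thing on the bench is moved by more than 20 mm (distance of any of block, stick, paintcan, cup, tape, hammer, brush from where it was at the start of the episode above 0.02 m).
It also fails if it takes over 72 s, if anything falls off the work surface, if the arm or the gripper's body presses on something with over 40 N, if the wrist force passes 120 N, or if a joint passes its speed limit or range.

## Working session

There is one attempt and no reset: what is moved stays moved. The work goes in short steps, each a Python script; the robot and the scene stay as the last script left them, time stands still between calls to the robot, and variables do not carry over. Pictures are saved under pics/ and viewed, at most 10 in all, crops included, and the job is handed in when it is done.

```bash
mkdir -p pics
python3 - <<'E'
from workcell import ctrl
import cv2,numpy as np
for n in ("top","scene"):
    f=ctrl.grab_frame(n); np.savez(f"{n}.npz",**f)
    cv2.imwrite(f"pics/{n}.png",cv2.resize(f["img"][:,:,::-1],(768,576)))
    print(n,f["camera_matrix"].round(1).tolist(),f["pose"].round(3).tolist(),(f["z_map"]>0).mean())
s=ctrl.state();print(s)
E
```

```text
top [[473.5, 0.0, 255.0], [0.0, 473.5, 193.7], [0.0, 0.0, 1.0]] [[0.024, -0.997, 0.07, 472.21], [-1.0, -0.025, -0.012, 1.809], [0.013, -0.069, -0.998, 1718.333], [0.0, 0.0, 0.0, 1.0]] 0.9956919352213541
scene [[406.5, 0.0, 260.3], [0.0, 406.5, 188.1], [0.0, 0.0, 1.0]] [[0.667, 0.645, -0.373, 998.219], [0.745, -0.585, 0.321, -369.983], [-0.011, -0.492, -0.871, 1030.332], [0.0, 0.0, 0.0, 1.0]] 0.9960835774739584
{'clock': 0.1, 'qpos': array([-8.82895957e-01,  3.59276828e-01,  1.11705871e-02, -3.36161040e-04,
       -1.22408998e+00, -2.88097412e-01]), 'dq': array([-0.00091793, -0.00222751,  0.00127009,  0.00131102,  0.0004981 ,
       -0.00072753]), 'joint_efforts': array([-1.72937991e-03, -5.84159482e+01,  2.93752044e+01,  7.01564670e+00,
        1.02059939e-02, -4.63339745e-05]), 'tool_pos': array([ 262.55194567, -621.37791999,  225.74500323]), 'eef_rot': array([ 6.23583542e-01, -3.07869673e+00, -2.17479160e-03]), 'ft_force': array([-0.21498877, -0.12387742, -0.09141606]), 'wrist_torque': array([ 0.02533548, -0.01165466,  0.0153232 ]), 'grip_force': 0.0, 'finger_gap': 87.59583257728946}
```

View pics/top.png

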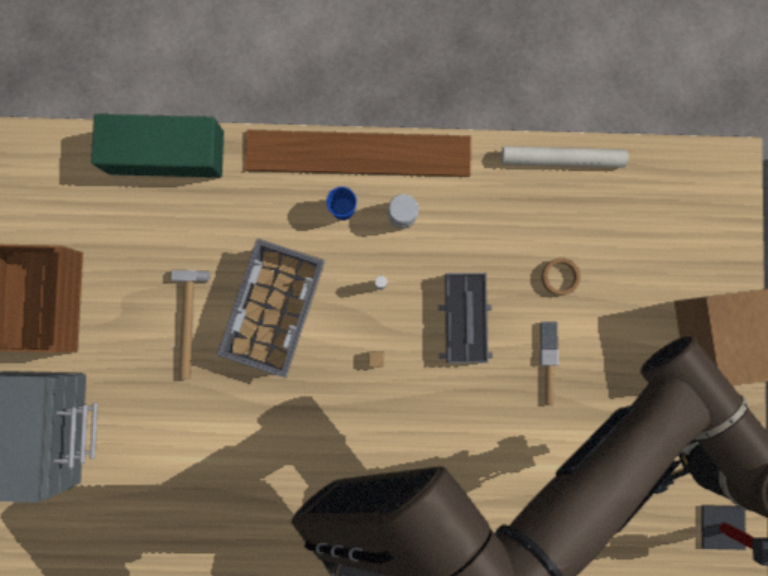

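View pics/scene.png

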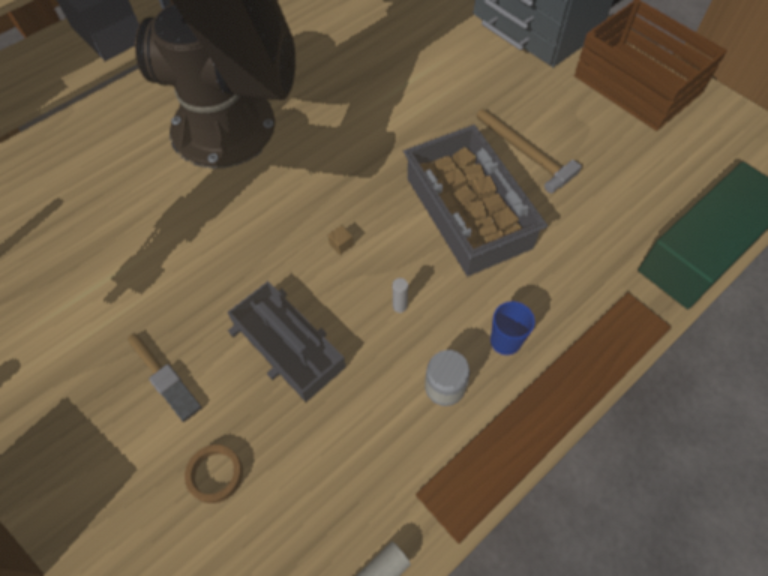

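The top view shows the empty tote at (466,318), with its lugs at rows 307 and 355. Its +x end therefore points at the robot (down). The full tote is at (272,308), tilted about 17°, with white ledges at (254,273), (238,322), (307,290) and (290,337). The scene view agrees: the stick and block stand between the two totes. Next I measure both totes from the top depth data.

```bash
cat > h.py <<'E'
import numpy as np,cv2
def cloud(f):
    K,T=f["camera_matrix"],f["pose"]; z=f["z_map"].astype(float)
    v,u=np.indices(z.shape)
    p=np.stack([(u-K[0,2])/K[0,0]*z,(v-K[1,2])/K[1,1]*z,z],-1)
    return p@T[:3,:3].T+T[:3,3]
def axis(c):  # long-axis yaw, centre, dims
    (cx,cy),(w,h),a=cv2.minAreaRect(c.astype(np.float32)); a=np.radians(a)
    if h>w: a+=np.pi/2; w,h=h,w
    a=(a+np.pi/2)%np.pi-np.pi/2   # +x away from robot
    return np.array([cx,cy]),a,(w,h)
E
python3 - <<'E'
from h import *
f=np.load("top.npz"); P=cloud(f); img=f["img"]
def box(r0,r1,c0,c1,zl,zh):
    m=np.zeros(P.shape[:2],bool); m[r0:r1,c0:c1]=1
    return m&(P[...,2]>zl)&(P[...,2]<zh)
print("table z",np.median(P[200:240,340:350,2]))
m=box(150,262,135,228,82,100); c,a,d=axis(P[m][:,:2]); print("tote",c,a,d,np.median(P[m][:,2]))
ex=np.array([np.cos(a),np.sin(a)]); ey=np.array([-ex[1],ex[0]])
g=img.astype(int); L=box(150,262,135,228,60,105)&(g.min(-1)>135)
q=(P[L][:,:2]-c)@np.c_[ex,ey]
n,lab,st,ce=cv2.connectedComponentsWithStats(L.astype(np.uint8))
for i in range(1,n):
    if st[i,4]>5:
        k=P[lab==i]; qq=(k[:,:2]-c)@np.c_[ex,ey]; print("ledge",st[i,4],qq.min(0).round(1),qq.max(0).round(1),k[:,2].min().round(),k[:,2].max().round())
m=box(172,250,285,335,42,56); print("tray rim",*axis(P[m][:,:2]),np.median(P[m][:,2]))
m=box(172,250,285,335,78,95); print("bar",*axis(P[m][:,:2]),np.median(P[m][:,2]),m.sum())
z=P[172:250,285:335,2]; print(np.histogram(z,bins=range(-10,110,10)))
E
```

```text
table z 0.6549671269150394
tote [542.74975586 240.4553833 ] -0.29204903619886924 (283.70526123046875, 166.85597229003906) 88.27699433404473
ledge 52 [42.1 53.1] [82.9 67.6] 72.0 91.0
ledge 22 [ 42.6 -65.6] [ 75.8 -57.4] 75.0 89.0
ledge 63 [-74.   53.3] [-20.   67.9] 70.0 101.0
ledge 24 [-73.8 -66. ] [-46.4 -55.9] 74.0 92.0
tray rim [ 531.09820557 -215.56103516] 0.033597747474437334 (209.3839111328125, 95.4568099975586) 49.38497425248238
bar [ 531.51177979 -215.52334595] 0.02047310289484927 (117.8106460571289, 15.558731079101562) 85.54108069055292 168
(array([1157, 1931,  203,   71,   95,  130,  104,    9,   20,  136,   26]), array([-10,   0,  10,  20,  30,  40,  50,  60,  70,  80,  90, 100]))
```

```bash
cat >> h.py <<'E'
from scipy.spatial.transform import Rotation as Rn
def down(th): return (Rn.from_euler('z',th)*Rn.from_euler('x',np.pi)).as_rotvec()
E
python3 - <<'E'
from workcell import ctrl
from h import *
def show(n,f): 
    np.savez(n+".npz",**f); cv2.imwrite(f"pics/{n}.png",cv2.resize(f["img"][:,:,::-1],(768,576)))
for n,x,y,th in (("wtote",545,239,-.292),("wtray",531,-215.5,.027-np.pi)):
    print(ctrl.solve_ik([x,y,400],down(th)))
    ctrl.move_to([x,y,400],down(th)); ctrl.pause(.2)
    show(n,ctrl.grab_frame("wrist")); s=ctrl.state(); print(s["clock"],s["tool_pos"],s["ft_force"])
E
```

```text
[ 0.74143229  0.1669267   0.13673058  0.         -1.5406002   0.53736403]
3.575 [545.13525178 238.73587937 399.94099912] [-0.550969    0.02853303 -0.19076123]
[ 2.41478456 -1.37281778  0.09027371  0.         -3.03388782  2.32460442]
5.725 [ 530.07228469 -216.17193964  401.4492423 ] [ 0.0944789  -1.00935783 -0.29176883]
```

View pics/wtote.png

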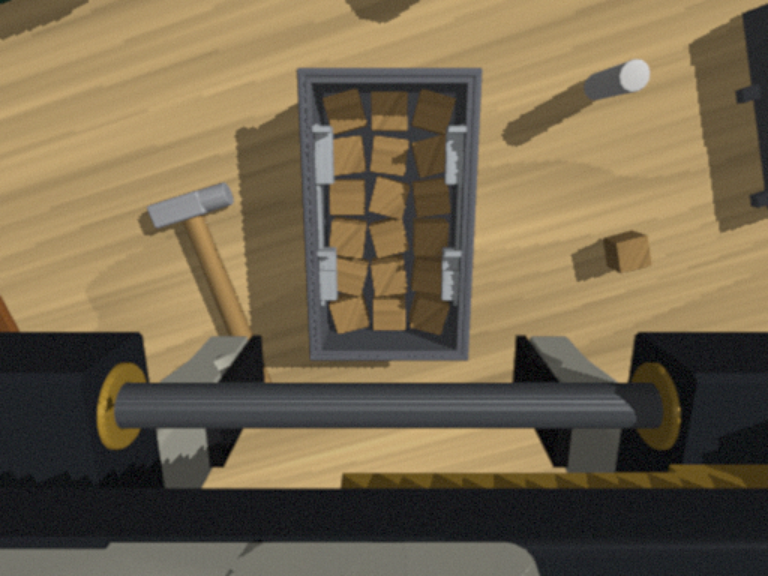

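View pics/wtray.png

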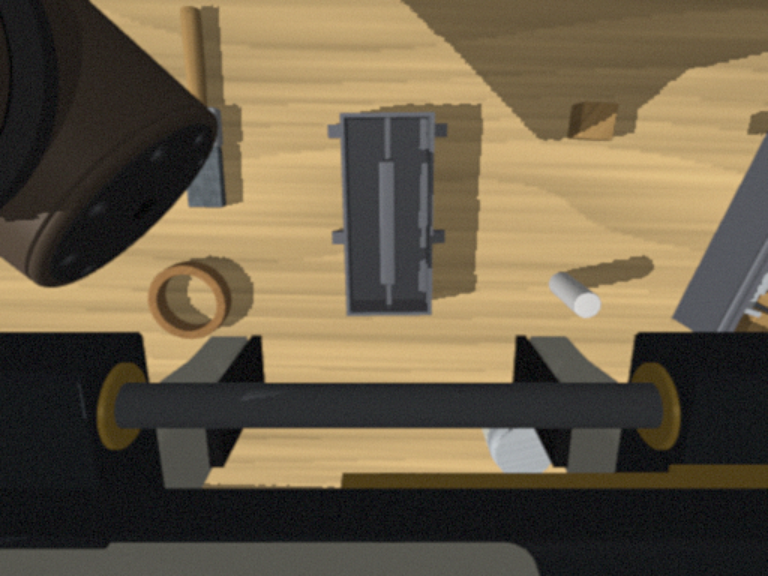

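The wrist view of the full tote shows its rim spanning (298..481, 68..360), with ledge end stops near rows 130 and 255 at the upper, +x ends. The wrist view of the empty tote shows lugs at rows 130 and 236 and the bar at (387,222). The arm chose an awkward elbow configuration there, so I will bring it back through sensible joints.

Run:
```python
from workcell import ctrl
from h import *
f=np.load("wtote.npz"); P=cloud(f); g=f["img"].astype(int)
def fit(P,r,zl,zh,yaw0,c0):
    m=np.zeros(P.shape[:2],bool); m[r[0]:r[1],r[2]:r[3]]=1; m&=(P[...,2]>zl)&(P[...,2]<zh)
    # keep largest component, trimmed extents
    n,l,st,_=cv2.connectedComponentsWithStats(m.astype(np.uint8)); m=l==1+np.argmax(st[1:,4])
    X=P[m]; return X
X=fit(P,(40,245,190,330),85,96,0,0); c,a,d=axis(X[:,:2]); print("tote",c,a,d,np.median(X[:,2]))
B=np.array([[np.cos(a),-np.sin(a)],[np.sin(a),np.cos(a)]])
q=(X[:,:2]-c)@B; print(np.percentile(q,[.5,99.5],axis=0))
Q=(P[...,:2]-c)@B; Z=P[...,2]
for sy in (1,-1):   # height profile along the ledge at |y| 56..63
    m=(abs(Q[...,1]*sy-59)<4)&(abs(Q[...,0])<125)&(Z>0)&(np.indices(Z.shape)[0]<245)
    print(sy,[(int(x),int(np.median(Z[m&(abs(Q[...,0]-x)<2)])) ) for x in range(-80,110,4) if (m&(abs(Q[...,0]-x)<2)).any()])
f=np.load("wtray.npz"); P=cloud(f)
X=fit(P,(60,225,215,305),44,56,0,0); print("tray",*axis(X[:,:2]),np.median(X[:,2]))
X=fit(P,(60,225,215,305),78,95,0,0); print("bar",*axis(X[:,:2]),np.median(X[:,2]),len(X))
print(ctrl.state()["qpos"])
```

```text
tote [544.74633789 238.14830017] -0.2926282737359607 (284.18603515625, 166.15811157226562) 90.04534243093443
[[-141.07203912  -82.65501979]
 [ 141.85363145   82.66292529]]
1 [(-80, 38), (-76, 84), (-72, 84), (-68, 84), (-64, 84), (-60, 84), (-56, 83), (-52, 83), (-48, 84), (-44, 79), (-40, 79), (-36, 79), (-32, 78), (-28, 91), (-24, 83), (-20, 46), (-16, 46), (-12, 46), (-8, 46), (-4, 46), (0, 20), (4, 37), (8, 37), (12, 418), (16, 38), (20, 37), (24, 36), (28, 37), (32, 37), (36, 37), (40, 480), (44, 84), (48, 84), (52, 84), (56, 83), (60, 84), (64, 84), (68, 84), (72, 79), (76, 79), (80, 79), (84, 78), (88, 91), (92, 93), (96, 40), (100, 40), (104, 40), (108, 40)]
-1 [(-80, 38), (-76, 83), (-72, 84), (-68, 84), (-64, 84), (-60, 84), (-56, 84), (-52, 84), (-48, 80), (-44, 79), (-40, 79), (-36, 79), (-32, 79), (-28, 92), (-24, 80), (-20, 43), (-16, 43), (-12, 43), (-8, 43), (-4, 31), (0, 6), (8, 40), (12, 418), (16, 40), (20, 40), (24, 40), (28, 40), (32, 40), (36, 41), (40, 480), (44, 84), (48, 83), (52, 84), (56, 84), (60, 84), (64, 84), (68, 84), (72, 79), (76, 78), (80, 79), (84, 79), (88, 92), (92, 93), (96, 37), (100, 37), (104, 37), (108, 37)]
tray [ 534.33111572 -218.61505127] 0.03313159857632186 (212.677001953125, 94.10823822021484) 51.42415059416996
bar [ 533.63342285 -218.79858398] 0.028274225774612693 (120.55130004882812, 15.040522575378418) 87.32092567637974 894
[ 2.41271301e+00 -1.37010565e+00  8.99948098e-02 -2.09180451e-05
 -3.03370736e+00  2.32442764e+00]
```

Run:
```python
from workcell import ctrl
from h import *
ctrl.move_joints([0.7414,0.1669,0.1367,0,-1.5406,0.5374])
ctrl.move_joints([-0.06,0.15,0.13,0,-1.54,-1.48])
phi=.031; th=phi-np.pi; c=np.array([533,-217.6]); u=np.array([np.cos(th),np.sin(th)])
g=c+25*u
print(ctrl.state()["tool_pos"],ctrl.solve_ik([*g,150],down(th)))
q=ctrl.solve_ik([*g,150],down(th))
assert abs(q[0]+.06)<.5 and abs(q[5]+1.48)<.6
ctrl.move_joints(q)
ctrl.move_straight([*g,56],rate=80); 
s=ctrl.state(); print(s["clock"],s["tool_pos"],s["ft_force"])
ctrl.gripper_to(0,50)
s=ctrl.state(); print(s["clock"],s["tool_pos"],s["ft_force"],s["finger_gap"],s["grip_force"])
cv2.imwrite("pics/grip.png",ctrl.grab_frame("wrist")["img"][:,:,::-1])
```

```text
[ 545.11903207 -224.10527657  406.864616  ] [-5.17589493e-02  2.23067740e-01 -3.65698213e-01 -4.44089210e-16
 -9.82030374e-01 -1.48803738e+00]
11.725 [ 508.4199062  -218.45641168   56.53169373] [-0.210863    0.48375515  0.9220056 ]
12.85 [ 508.02282111 -218.39454062   55.97098609] [ 0.24059747  0.33723077 -1.36857592] 15.431699454402596 49.99805688858032
```

View pics/grip.png

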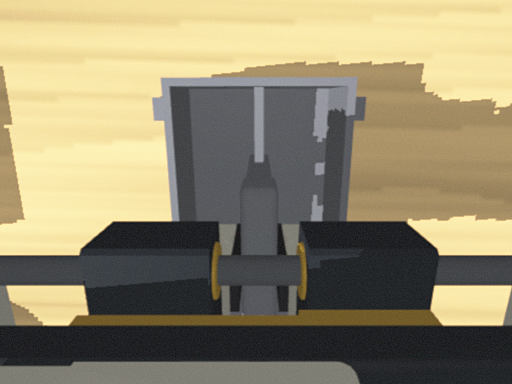

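Run:
```python
from workcell import ctrl
from h import *
s=ctrl.state(); p=s["tool_pos"]
ctrl.move_straight([p[0],p[1],250],rate=150); ctrl.pause(.2)
s=ctrl.state(); print(s["clock"],s["ft_force"],s["wrist_torque"],s["finger_gap"])
a=-.2926; ex=np.array([np.cos(a),np.sin(a)]); c=np.array([544.2,238.8])
g=c-8*ex
q0=s["qpos"]; q=ctrl.solve_ik([*g,250],down(a)); print(q)
if not (abs(q[0]-.74)<.4 and abs(q[5]-.54)<.4):
    ctrl.move_joints([.35,*q0[1:5],-.5]); q=ctrl.solve_ik([*g,250],down(a)); print(q)
assert abs(q[0]-.74)<.4 and abs(q[5]-.54)<.4
ctrl.move_joints(q); ctrl.move_straight([*g,166],rate=100,ori=down(a)); ctrl.pause(.3)
s=ctrl.state(); print(s["clock"],s["tool_pos"],s["ft_force"],s["wrist_torque"])
for n in ("top","scene","wrist"): np.savez("hov_"+n+".npz",**ctrl.grab_frame(n))
I=np.load("hov_wrist.npz")["img"]; J=np.load("hov_top.npz")["img"][140:268,110:260]; J=cv2.resize(J,(450,384),interpolation=cv2.INTER_CUBIC)
K=np.hstack([I,J])[:,:,::-1]; cv2.imwrite("pics/hov.png",cv2.resize(K,(800,int(384*800/962))))
P=cloud(np.load("hov_top.npz"))
```

```text
14.5417 [-0.16147872  0.23631759 -4.26054977] [-0.06314359  0.06001766  0.02935053] 15.806676830158537
[ 7.54472980e-01  2.02488462e-01 -1.50039462e-01  4.44089210e-16
 -1.21826840e+00  5.23723347e-01]
17.5833 [536.64350078 241.24716593 166.41603584] [ 0.0628015   0.24398666 -4.05065653] [-0.06980484  0.08022752  0.02529156]
```

View pics/hov.png

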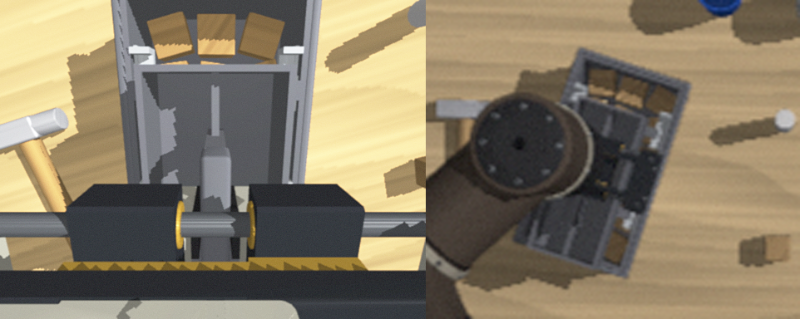

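The tote hovers upright between the ledges, with its front edge just short of the end stops at (140,50) and (290,50). I check the sideways offset numerically.

Run:
```python
from h import *
P=cloud(np.load("hov_wrist.npz")); a=-.2926
Q=(P[...,:2]-[536.64,241.25])@np.array([[np.cos(a),-np.sin(a)],[np.sin(a),np.cos(a)]]); Z=P[...,2]
r=np.indices(Z.shape)[0]<215
m=r&(Z>150)&(Z<172)&(Q[...,0]>30)&(abs(Q[...,1])<60); q=Q[m]; print("tray y",np.percentile(q[:,1],[1,99]),"front",np.percentile(q[:,0],99.5),np.median(Z[m]), axis(q))
for x0 in (40,60,80,95):
    m=r&(Z>82)&(Z<96)&(abs(Q[...,0]-x0)<4); y=Q[m][:,1]
    print(x0,"tote rim y",[np.percentile(k,[2,50,98]).round(1) for k in (y[y>0],y[y<0]) if len(k)>5])
m=r&(Z>88)&(Z<98)&(abs(abs(Q[...,1])-59)<4)
print("stops x",np.percentile(Q[m][:,0],[5,50,95]) if m.any() else None)
m=r&(Z>150)&(Z<172)&(Q[...,0]>40)
for x0 in (40,60,75):
    k=m&(abs(Q[...,0]-x0)<4); y=Q[k][:,1]; print(x0,y.min(),y.max())
```

```text
tray y [-46.79779702  46.80602946] front 83.71729869720596 161.53987816607554 (array([56.88333893,  0.11930084]), np.float64(-1.570390863509787), (94.74774169921875, 53.78891372680664))
40 tote rim y [array([69.2, 74.2, 81.6]), array([-82.8, -75. , -70.4])]
60 tote rim y [array([69.2, 77.2, 81.6]), array([-82.9, -77.8, -70.2])]
80 tote rim y [array([69.1, 74.1, 81.5]), array([-82.7, -75. , -69.9])]
95 tote rim y [array([53.3, 69.6, 81.3]), array([-82.6, -70.9, -54.6])]
stops x [ 95.95527595  98.31321141 100.84804597]
40 -47.178896286976915 47.03251614951084
60 -47.04643533566991 47.09807529289304
75 -47.16690401536196 47.50126584839112
```

Run:
```python
from workcell import ctrl
from h import *
a=-.2926; ex=np.array([np.cos(a),np.sin(a),0]); o=down(a)
s=ctrl.state(); F0=s["ft_force"]; p=np.array([536.64,241.25,144.]); 
ctrl.move_straight(p,rate=60,ori=o); ctrl.pause(.2)
F0=np.mean([ctrl.state()["ft_force"]],0); t0=ctrl.state()["clock"]
for i in range(30):
    p[2]-=.5; ctrl.move_straight(p,rate=15,ori=o); s=ctrl.state(); f=s["ft_force"]-F0
    if f[2]>3 or i%4==0: print(i,round(s["clock"]-t0,2),p[2],s["tool_pos"][2].round(2),f.round(1),s["wrist_torque"].round(2))
    if f[2]>5: break
print(s["clock"],F0)
np.savez("st.npz",p=p,F0=F0)
```

```text
0 0.25 143.5 143.73 [ 0.2 -1.2  2. ] [-0.41 -0.32 -0.01]
1 0.5 143.0 143.36 [ 1.6 -0.9  4.6] [-0.61 -0.47  0.07]
2 0.75 142.5 143.02 [ 3.1 -1.8  5.3] [-0.95 -0.84  0.07]
19.2 [ 1.64133924 -0.36190176 -1.65480689]
```

Run:
```python
from workcell import ctrl
from h import *
a=-.2926; R=np.array([[np.cos(a),-np.sin(a)],[np.sin(a),np.cos(a)]])
np.savez("now.npz",**ctrl.grab_frame("wrist")); np.savez("nows.npz",**ctrl.grab_frame("scene"))
for n,zc in (("hov_wrist",161),("now",140)):
    P=cloud(np.load(n+".npz")); Q=(P[...,:2]-[536.64,241.25])@R; Z=P[...,2]
    m=(np.indices(Z.shape)[0]<215)&(abs(Z-zc)<12)&(Q[...,0]>25)&(Q[...,0]<90)&(abs(abs(Q[...,1])-45)<2.2)
    A=np.c_[Q[m],np.ones(m.sum())]; k=np.linalg.lstsq(A,Z[m],rcond=None)[0]
    r=abs(Z[m]-A@k)<2; k=np.linalg.lstsq(A[r],Z[m][r],rcond=None)[0]; print(n,m.sum(),r.sum(),"slope x,y,z0",k.round(4))
    m=(np.indices(Z.shape)[0]<215)&(Z>60)&(abs(Z-90)<20)&(abs(abs(Q[...,1])-76)<5); A=np.c_[Q[m],np.ones(m.sum())]
    r=abs(Z[m]-90)<4; print("  tote rim",np.linalg.lstsq(A[r],Z[m][r],rcond=None)[0].round(4))
s=ctrl.state(); print(s["ft_force"],s["tool_pos"],Rn.from_rotvec(s["eef_rot"]).as_matrix()[:,2])
I=np.load("now.npz")["img"]; J=np.load("nows.npz")["img"][70:198,250:400]; J=cv2.resize(J,(450,384),interpolation=cv2.INTER_CUBIC)
K=np.hstack([I,J])[:,:,::-1]; cv2.imwrite("pics/now.png",cv2.resize(K,(800,int(384*800/962))))
```

```text
hov_wrist 3033 882 slope x,y,z0 [ 2.720000e-02 -2.800000e-03  1.587741e+02]
  tote rim [ 4.00000e-04 -2.20000e-03  9.02975e+01]
now 2378 1731 slope x,y,z0 [-1.790000e-02 -5.700000e-03  1.379963e+02]
  tote rim [ 1.00000e-04 -2.20000e-03  9.03708e+01]
[ 3.89395579 -3.05148151  4.94853863] [537.16967386 241.28182212 142.9906653 ] [ 1.02626752e-03  2.44128245e-04 -9.99999444e-01]
```

View pics/now.png

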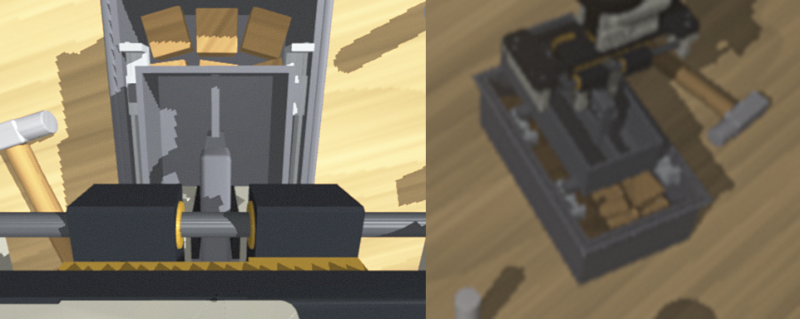

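The empty tote's back end is resting on the full tote's rear rim: with s≈-12 mm it reaches 136 mm behind the middle, but the inside wall is at 129 mm. I lift, go 13 mm further forward and come down again.

Run:
```python
from workcell import ctrl
from h import *
a=-.2926; ex=np.array([np.cos(a),np.sin(a),0]); o=down(a)
p=np.array([536.64,241.25,152.]); ctrl.move_straight(p,rate=40,ori=o)
p=p+12.8*ex; ctrl.move_straight(p,rate=40,ori=o); ctrl.pause(.3)
F0=np.mean([ctrl.state()["ft_force"]],0); print(F0,ctrl.state()["wrist_torque"])
p[2]=143; ctrl.move_straight(p,rate=30,ori=o); t0=ctrl.state()["clock"]
for i in range(24):
    p[2]-=.5; ctrl.move_straight(p,rate=15,ori=o); s=ctrl.state(); f=s["ft_force"]-F0
    if f[2]>2 or i%4==0: print(i,round(s["clock"]-t0,2),p[2],s["tool_pos"][2].round(2),f.round(1),s["wrist_torque"].round(2))
    if f[2]>6 or np.hypot(*f[:2])>6: break
print(s["clock"])
np.savez("st.npz",p=p,F0=F0)
```

```text
[ 0.17444136  0.5945789  -4.66212062] [-0.08793587  0.11022736 -0.00757367]
0 0.25 142.5 142.59 [-0.1  0.1  0.9] [-0.12  0.01  0.05]
4 1.25 140.5 140.46 [ 0.6 -0.2  0.7] [-0.09  0.12 -0.03]
6 1.75 139.5 139.73 [-1.1 -0.8  3.1] [-0.11  0.55 -0.  ]
7 2.0 139.0 139.56 [-5.1 -0.2  9.8] [-0.13  1.63 -0.06]
22.9
```

```bash
cat > pitch.py <<'E'
from workcell import ctrl
from h import *
a=-.2926; R=np.array([[np.cos(a),-np.sin(a)],[np.sin(a),np.cos(a)]])
s=ctrl.state(); F=ctrl.grab_frame("wrist"); np.savez("now2.npz",**F); print(s["clock"],s["tool_pos"].round(2),s["ft_force"].round(1))
P=cloud(F); Q=(P[...,:2]-s["tool_pos"][:2])@R; Z=P[...,2]; top=np.indices(Z.shape)[0]<215
for x0 in (35,45,55,65,75,82):
    e=[]
    for sy in (1,-1):
        m=top&(abs(Q[...,0]-x0)<4)&(abs(sy*Q[...,1]-45)<1.2)&(Z>120)
        e.append(np.percentile(Z[m],80).round(1) if m.any() else None)
    print(x0,e,end=" ")
m=top&(Z>125)&(Z<150)&(Q[...,0]>60)&(abs(Q[...,1])<40); print("\nfront",np.percentile(Q[m][:,0],99))
m=top&(Z>87)&(Z<98)&(abs(abs(Q[...,1])-59)<4); print("stops x",np.percentile(Q[m][:,0],[2,50,98]))
m=top&(Z>86)&(Z<103)&(abs(abs(Q[...,1])-58)<5)&(Q[...,0]<100)
for sy in (1,-1):
    print(sy,[(x,np.median(Z[k]).round(1)) for x in range(30,106,3) if (k:=top&(abs(sy*Q[...,1]-58)<3.5)&(abs(Q[...,0]-x)<1.5)).any()])
E
python3 pitch.py
```

```text
22.9 [548.8  237.65 139.56] [-5.   0.4  5.2]
35 [np.float64(135.2), np.float64(135.2)] 45 [np.float64(135.3), np.float64(135.3)] 55 [np.float64(135.2), np.float64(135.1)] 65 [np.float64(134.9), np.float64(135.1)] 75 [np.float64(134.9), np.float64(135.1)] 82 [np.float64(134.8), np.float64(135.1)] 
front 83.3942721633252
stops x [ 60.61609241  73.97464616 127.71601694]
1 [(39, np.float64(85.0)), (45, np.float64(85.7)), (48, np.float64(84.6)), (54, np.float64(84.8)), (57, np.float64(84.7)), (60, np.float64(96.6)), (63, np.float64(96.2)), (66, np.float64(96.4)), (69, np.float64(96.4)), (72, np.float64(96.3)), (75, np.float64(96.6)), (84, np.float64(93.6)), (87, np.float64(93.5)), (90, np.float64(40.6)), (93, np.float64(40.3)), (96, np.float64(40.8)), (99, np.float64(40.2)), (102, np.float64(40.7)), (105, np.float64(40.6))]
-1 [(39, np.float64(84.9)), (42, np.float64(85.2)), (45, np.float64(85.2)), (48, np.float64(84.0)), (51, np.float64(85.3)), (54, np.float64(85.0)), (57, np.float64(84.1)), (60, np.float64(96.8)), (63, np.float64(96.5)), (66, np.float64(96.5)), (69, np.float64(96.5)), (72, np.float64(96.4)), (84, np.float64(93.8)), (87, np.float64(93.0)), (90, np.float64(37.8)), (93, np.float64(37.4)), (96, np.float64(37.4)), (99, np.float64(37.6)), (102, np.float64(37.7)), (105, np.float64(37.5))]
```

It now sits level on the flats, with the lugs at 59–75 mm and the stop face about 83 mm ahead of the tool, so roughly 8 mm to go. I slide with light z-compliance.

Run:
```python
from workcell import ctrl
from h import *
a=-.2926; ex=np.array([np.cos(a),np.sin(a),0]); o=down(a)
d=np.load("st.npz"); p=d["p"]; F0=d["F0"]; x=0; p0=p.copy(); blocked=0
for i in range(50):
    s=ctrl.state(); f=s["ft_force"]-F0; z=s["tool_pos"][2]; fx=f@ex
    print(i,round(s["clock"],2),"x%.1f ax%.1f z%.2f az%.2f fz%.1f fx%.1f"%(x,(s["tool_pos"]-p0)[:2]@ex[:2],p[2],z,f[2],fx))
    if f[2]>25 or abs(fx)>20: p[2]+=1; ctrl.move_straight(p,rate=15,ori=o); print("backed off"); break
    if z<136.2 and f[2]>5: break
    dropped = z<138.4
    if x<14 and fx>-9 and not dropped: x+=.7
    p[2]+=np.clip((5-f[2])/-25*-1,-.5,.5) if f[2]>5 else -min(.4,(5.5-f[2])/12)
    p[:2]=(p0+x*ex)[:2]
    ctrl.move_straight(p,rate=10,ori=o)
np.savez("st.npz",p=p,F0=F0)
```

```text
0 22.95 x0.0 ax-0.1 z139.00 az139.54 fz9.7 fx-5.1
1 23.2 x0.7 ax0.1 z138.81 az139.59 fz14.1 fx-8.9
2 23.45 x1.4 ax0.7 z138.44 az139.54 fz16.3 fx-11.2
3 23.7 x1.4 ax0.6 z137.99 az139.45 fz18.2 fx-12.1
4 23.95 x1.4 ax0.6 z137.49 az139.36 fz21.5 fx-13.7
5 24.2 x1.4 ax0.5 z136.99 az139.25 fz25.0 fx-14.4
6 24.45 x1.4 ax0.5 z136.49 az139.15 fz26.6 fx-16.1
backed off
```

A sign slip made it press harder instead of easing off. It backed out at 27 N, under the 40 N limit. I correct it.

Run:
```python
from workcell import ctrl
from h import *
a=-.2926; ex=np.array([np.cos(a),np.sin(a),0]); o=down(a)
d=np.load("st.npz"); p0=d["p"].copy(); F0=d["F0"]; s=ctrl.state()
c=np.array([536.64,241.25,0])+12.8*ex; p0[:2]=c[:2]; x=1.0; p=p0.copy(); p[2]=139.3; p[:2]=(p0+x*ex)[:2]
ctrl.move_straight(p,rate=20,ori=o)
for i in range(60):
    s=ctrl.state(); f=s["ft_force"]-F0; z=s["tool_pos"][2]; fx=f@ex
    print(i,round(s["clock"],2),"x%.1f ax%.1f z%.2f az%.2f fz%.1f fx%.1f"%(x,(s["tool_pos"]-p0)[:2]@ex[:2],p[2],z,f[2],fx))
    if f[2]>20 or abs(fx)>16: p[2]+=1; ctrl.move_straight(p,rate=15,ori=o); print("backed off"); break
    if z<136.2 and f[2]>5: break
    if x<14 and fx>-8 and f[2]<8 and z>138.2: x+=.7
    p[2]+=np.clip((f[2]-4)/20,-.4,.5)
    p[:2]=(p0+x*ex)[:2]
    ctrl.move_straight(p,rate=10,ori=o)
np.savez("st.npz",p=p,F0=F0)
```

```text
0 24.95 x1.0 ax1.0 z139.30 az139.52 fz9.3 fx-4.8
1 25.2 x1.0 ax1.1 z139.57 az139.59 fz8.1 fx-4.3
2 25.45 x1.0 ax1.2 z139.77 az139.67 fz5.0 fx-3.0
3 25.7 x1.7 ax1.8 z139.82 az139.69 fz4.9 fx-2.2
4 25.95 x2.4 ax2.4 z139.86 az139.72 fz4.0 fx-2.3
5 26.2 x3.1 ax3.1 z139.87 az139.72 fz4.4 fx-2.0
6 26.45 x3.8 ax3.8 z139.89 az139.73 fz2.3 fx-0.8
7 26.7 x4.5 ax4.5 z139.80 az139.70 fz3.9 fx-1.7
8 26.95 x5.2 ax5.3 z139.80 az139.70 fz1.7 fx0.0
9 27.2 x5.9 ax6.0 z139.68 az139.64 fz2.6 fx-0.8
10 27.45 x6.6 ax6.7 z139.61 az139.42 fz0.7 fx0.6
11 27.7 x7.3 ax7.3 z139.45 az139.35 fz0.5 fx1.3
12 27.95 x8.0 ax8.0 z139.27 az139.26 fz0.9 fx-0.2
13 28.2 x8.7 ax8.7 z139.12 az139.12 fz0.7 fx-0.4
14 28.45 x9.4 ax9.4 z138.95 az138.91 fz1.0 fx-0.7
15 28.7 x10.1 ax9.7 z138.81 az138.73 fz2.1 fx-4.1
16 28.95 x10.8 ax9.9 z138.71 az138.58 fz3.6 fx-6.8
17 29.2 x11.5 ax10.0 z138.69 az138.47 fz4.4 fx-9.1
18 29.45 x11.5 ax10.0 z138.71 az138.49 fz4.5 fx-9.6
19 29.7 x11.5 ax10.0 z138.74 az138.48 fz4.2 fx-9.7
20 29.95 x11.5 ax10.0 z138.75 az138.48 fz4.0 fx-9.4
21 30.2 x11.5 ax10.0 z138.75 az138.48 fz4.0 fx-9.7
22 30.45 x11
[... 1276 characters left out ...]
8.44 fz3.5 fx-10.6
47 36.7 x12.2 ax10.2 z139.05 az138.44 fz4.1 fx-12.1
48 36.95 x12.2 ax10.2 z139.05 az138.43 fz4.5 fx-11.7
49 37.2 x12.2 ax10.2 z139.07 az138.46 fz3.7 fx-10.3
50 37.45 x12.2 ax10.2 z139.06 az138.43 fz3.8 fx-10.5
51 37.7 x12.2 ax10.2 z139.05 az138.47 fz3.6 fx-10.6
52 37.95 x12.2 ax10.2 z139.03 az138.44 fz4.2 fx-11.1
53 38.2 x12.2 ax10.2 z139.04 az138.43 fz3.9 fx-10.6
54 38.45 x12.2 ax10.1 z139.04 az138.43 fz3.5 fx-11.2
55 38.7 x12.2 ax10.2 z139.02 az138.45 fz4.0 fx-11.1
56 38.95 x12.2 ax10.2 z139.01 az138.45 fz3.6 fx-11.1
57 39.2 x12.2 ax10.2 z139.00 az138.44 fz4.0 fx-10.6
58 39.45 x12.2 ax10.2 z138.99 az138.42 fz4.4 fx-10.7
59 39.7 x12.2 ax10.2 z139.01 az138.41 fz3.6 fx-10.0
```

The end stop is found at x≈9.6 mm. I back off 1.5 mm to mid-pocket, lower it in, and press with 22 N.

```bash
python3 - <<'E'
from workcell import ctrl
from h import *
a=-.2926; ex=np.array([np.cos(a),np.sin(a),0]); o=down(a)
F0=np.load("st.npz")["F0"]; c=np.array([536.64,241.25,0])+(12.8+8.1)*ex; p=c.copy(); p[2]=138.9
ctrl.move_straight(p,rate=20,ori=o); n=0
for i in range(50):
    s=ctrl.state(); f=s["ft_force"]-F0; z=s["tool_pos"][2]; fx=f@ex
    print(i,round(s["clock"],2),"z%.2f az%.2f fz%.1f fx%.1f"%(p[2],z,f[2],fx))
    if f[2]>30 or abs(fx)>14: p[2]+=1; ctrl.move_straight(p,rate=15,ori=o); print("backed off"); break
    if z>136 and f[2]>9: print("hung"); break
    n+= 19<f[2]<28 and z<136
    if n>=6: print("pressed"); break
    p[2]+=-.5 if f[2]<3 else np.clip((f[2]-22)/30,-.4,.3)
    ctrl.move_straight(p,rate=10,ori=o)
    
np.savez("st.npz",p=p,F0=F0)
E
python3 pitch.py
```

```text
0 40.31 z138.90 az139.12 fz0.7 fx-0.3
1 40.56 z138.40 az138.35 fz0.8 fx0.1
2 40.81 z137.90 az137.84 fz0.8 fx-0.3
3 41.06 z137.40 az137.37 fz0.5 fx0.2
4 41.31 z136.90 az136.89 fz0.9 fx-0.4
5 41.56 z136.40 az136.34 fz0.4 fx0.1
6 41.81 z135.90 az135.85 fz1.2 fx-1.0
7 42.06 z135.40 az135.35 fz2.1 fx0.0
8 42.31 z134.90 az134.93 fz1.1 fx0.7
9 42.56 z134.40 az134.73 fz5.5 fx-3.1
10 42.81 z134.00 az134.59 fz9.0 fx-5.0
11 43.06 z133.60 az134.48 fz11.6 fx-6.7
12 43.31 z133.25 az134.41 fz13.7 fx-7.9
13 43.56 z132.98 az134.36 fz15.5 fx-8.5
14 43.81 z132.76 az134.30 fz16.3 fx-9.6
15 44.06 z132.57 az134.27 fz17.6 fx-10.6
16 44.31 z132.43 az134.23 fz18.5 fx-10.8
17 44.56 z132.31 az134.21 fz18.9 fx-11.5
18 44.81 z132.21 az134.22 fz19.5 fx-11.2
19 45.06 z132.12 az134.19 fz20.5 fx-11.6
20 45.31 z132.07 az134.17 fz22.1 fx-12.4
21 45.56 z132.08 az134.17 fz21.4 fx-12.1
22 45.81 z132.05 az134.15 fz21.8 fx-11.4
23 46.06 z132.05 az134.17 fz21.0 fx-12.3
pressed
46.0583 [556.25 235.44 134.17] [-12.7   0.8  16.4]
35 [np.float64(130.1), np.float64(130.3)] 45 [np.float64(130.2), np.float64(130.4)] 55 [np.float64
[... 690 characters left out ...]
, np.float64(40.6)), (96, np.float64(40.1)), (99, np.float64(40.8)), (102, np.float64(40.2)), (105, np.float64(40.7))]
-1 [(30, np.float64(84.7)), (33, np.float64(84.5)), (36, np.float64(84.7)), (39, np.float64(84.5)), (42, np.float64(84.6)), (45, np.float64(84.5)), (48, np.float64(84.5)), (51, np.float64(84.9)), (54, np.float64(84.8)), (57, np.float64(84.6)), (60, np.float64(91.6)), (63, np.float64(91.7)), (66, np.float64(91.4)), (69, np.float64(91.3)), (72, np.float64(91.5)), (75, np.float64(93.0)), (78, np.float64(93.7)), (81, np.float64(93.4)), (90, np.float64(37.4)), (93, np.float64(38.0)), (96, np.float64(37.6)), (99, np.float64(37.3)), (102, np.float64(37.5)), (105, np.float64(37.4))]
```

It is home: bottom about 5 mm below the flats, level, and pressed at 20–22 N for over a second. I unload, release, retreat and check.

Run:
```python
from workcell import ctrl
from h import *
a=-.2926; o=down(a); p=np.load("st.npz")["p"]
p[2]=134.4; ctrl.move_straight(p,rate=10,ori=o); print(ctrl.state()["ft_force"])
ctrl.gripper_to(70); p[2]=300; ctrl.move_straight(p,rate=80,ori=o); ctrl.pause(.3)
s=ctrl.state(); print(s["clock"],s["tool_pos"],s["finger_gap"],s["ft_force"])
F=ctrl.grab_frame("wrist"); P=cloud(F); R=np.array([[np.cos(a),-np.sin(a)],[np.sin(a),np.cos(a)]])
Q=(P[...,:2]-[544.75,238.15])@R; Z=P[...,2]
m=(abs(Z-128.5)<4)&(abs(Q[...,1])<60)&(Q[...,0]<110)&(np.indices(Z.shape)[0]<215)
q=Q[m]; A=np.c_[q,np.ones(len(q))]; print("rim plane",np.linalg.lstsq(A,Z[m],rcond=None)[0],np.percentile(q,[1,99],axis=0))
I=F["img"]; J=cv2.resize(ctrl.grab_frame("scene")["img"],(512,384))
cv2.imwrite("pics/end.png",cv2.resize(np.hstack([I,J])[:,:,::-1],(800,300)))
```

```text
[-4.78799701  0.79391397  3.84006311]
50.0417 [556.65237787 235.21994576 299.92221187] 69.98510046613144 [0.86005961 0.36117566 0.17249801]
rim plane [2.99097478e-03 1.61567386e-04 1.29127922e+02] [[-33.17392127 -45.95531363]
 [ 94.32987158  47.83754413]]
```

View pics/end.png

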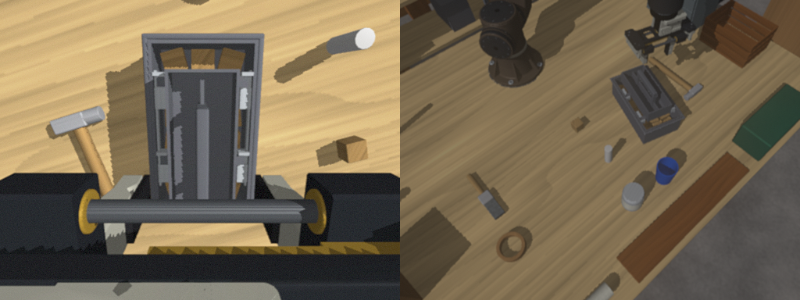

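The tote sits level inside the full one, with the rim tilted only 0.003 rad and the front at x≈94 mm, which gives s≈-12. The other objects look undisturbed.

```bash
python3 -c "
from workcell import ctrl
print(ctrl.close_job())"
```

```text
the job is handed in; nothing more can be done
None
```

The job is handed in, with no verdict returned: the empty tote stands level in its pockets (s ≈ -12 mm) after a 20–22 N press lasting about a second, peak bearing force was about 27 N by the wrist sensor, and the gripper is clear with everything else looking undisturbed.

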